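# Pack the bed of the fish counter's tray press

### The job

The bed of the tray press is too low for its pedal. First press the blue pedal's black tread right down to its stop on the bare bed to feel the gap under the orange roller and let it up; then lay green spacers from the wooden rack one on another squarely along the bed under the roller, just as many as it takes (one or two) for the pressed pedal to bear on the stack before it reaches its stop. Finish while holding the pedal firmly down on the stack, so that the roller alone keeps the spacers in place, and leave the other things on the counter alone.

Things in the scene. Friction and masses are not known exactly. Their poses are not given: they have to be found in the camera images.
- pedal (a joint): angle of the press's blue pedal arm: 0 = up as its spring holds it, 0.25 rad = pressed down to its stop, a blue post under the tread, where the arm is level. Turns about a level hinge pin at the arm's far end, 95 above the counter. The spring asks about 3 N at the tread when up and 5 N at the stop. 0.01 rad is 1.4 of height at the roller
- roller (a point): axis centre of the orange roller (18 across, 34 long) under the pedal arm, 140 from the hinge, that comes down on what lies on the bed. At the pedal's stop its underside is 65 above the counter; with the pedal up, about 35 higher
- pedal_top (a point): centre of the top of the black rubber tread (44 along the arm x 40 across) at the near end of the pedal arm, 195 from the hinge; about 153 above the counter when up, 105 at the stop; x axis points along the arm towards the hinge and tilts with it
- bed_place (a point): where the working bed stands on the press: middle of the bed's underside, on the 10 thick steel base plate. x: level, along the pedal arm to the hinge; y: along the bed, away from the arm (robot's left). The roller is above the bed's end at x = 0, y = -45 from here, the tread's centre at x = -55, y = -45. The arm is 22 wide: the bed's outer half lies in the open
- high_bed_top (a point): centre of the top face of the bright aluminium bed block (26 wide in x, 130 long in y, 49 high), about 59 above the counter, 4 to 8 below the roller at the stop. Fixed. Either this or the dark bed stands at bed_place; the other is parked, out of use, on the same base plate behind the hinge, 200 farther in x
- low_bed_top (a point): the same for the dark steel bed block (26 x 130, 37 high); its top is about 47 above the counter, 16 to 20 below the roller at the stop
- spacer1_centre (a point): green plastic spacer 1 of 3, all alike: flat bar 36 wide (x), 140 long (y), 12 thick (z), about 60 g; this is its centre. Starts on a wooden rack's rib (24 wide, 12 high, on an 8 thick board), its underside 20 above the counter. It goes along the bed, centre over the bed's centre; hold it across its width some 35 in +y from its centre to keep clear of the pedal arm
- spacer2_centre (a point): green plastic spacer 2 of 3, all alike: flat bar 36 wide (x), 140 long (y), 12 thick (z), about 60 g; this is its centre. Starts on a wooden rack's rib (24 wide, 12 high, on an 8 thick board), its underside 20 above the counter. It goes along the bed, centre over the bed's centre; hold it across its width some 35 in +y from its centre to keep clear of the pedal arm
- spacer3_centre (a point): green plastic spacer 3 of 3, all alike: flat bar 36 wide (x), 140 long (y), 12 thick (z), about 60 g; this is its centre. Starts on a wooden rack's rib (24 wide, 12 high, on an 8 thick board), its underside 20 above the counter. It goes along the bed, centre over the bed's centre; hold it across its width some 35 in +y from its centre to keep clear of the pedal arm
- whetstone: bystander: reddish sharpening stone, 70 x 200 x 28, lying flat; origin under its centre
- sauce: bystander: amber bottle, 64 across, 170 tall; origin under its centre
- teacup: bystander: blue ceramic cup, 72 across, 75 tall; origin under its centre
- tape_roll: bystander: yellow roll, 68 across, 24 tall, lying flat; origin under its centre
- frozen_block: bystander: red frozen fish block, 60 x 150 x 35; origin under its centre
Not all that is in view belongs to the job. Leave any red or yellow look-alike of the part that bears spacer3_centre alone.

How it is judged:
By the outcome, as a careful person would: the job done as asked, in the order asked, and still so for the second after the job is handed in, while the arm keeps its last pose, push and grip.
It also fails if it takes over 72 s, if anything falls off the work surface, if the arm or the gripper's body presses on something with over 40 N, if the wrist force passes 120 N, or if a joint passes its speed limit or range.

### The arm

A 6-joint arm with a two-finger parallel gripper is mounted at the origin on the work surface. World frame = base frame: x ahead of the robot, y to its left, z up, the work surface at z = 0. Lengths are in m, angles in rad, forces in N, time in s.
With the tool pointing down it reaches from about 0.2 to 0.875 m from the base axis. Payload 3.4 kg.
Tool frame: the origin (TCP) lies midway between the tips of the shut fingers; the grasp point (between the pads) lies 19 mm behind it (arm.grip_point_offset is the distance from the TCP to the grasp point, in m); z points along the fingers, y is the line along which they close (so a half turn about z gives the same grasp; the last joint's range is limited). The gripper opens to 94 mm and grips with 3 to 60 N. Pads are 16 mm wide; open, the fingers measure 119 mm over their backs; the gripper's body (75 mm by 177 mm) begins 78 mm behind the grasp point.
Start: joints at [-1.418, 0.276, 1.505, -0, 1.361, -0.121], TCP at [0.155, -0.554, 0.205] pointing down, gripper open.
Joint ranges: [-2.89, 2.89], [-0.75, 2.08], [0.22, 2.7], [-1.18, 4.32], [0.11, 2.71], [-2.7, 2.7]. Speed limits (rad/s): [2.57, 2.57, 3.14, 3.14, 3.14, 3.14].

### API

Orientations are given as a rotation vector (axis times angle).
In Python, from bench import arm gives the robot as it stands.
- The arm moves only by the tool apply_moves, never from a script. Its argument "deltas" is a list that holds one entry, the list of rows, each a list of 7 numbers: the closure, from 0 (fully open) to 1 (shut), then the shift along the tool's x, y, z each as a share of 0.02 m, from -1 to 1, then the turn, a rotation vector about the tool's x, y, z each as a share of 5 degrees, from -1 to 1. In form: [[[grip, x, y, z, wx, wy, wz], ...]]. A call has 1 to 12 rows; each row shifts and turns the commanded pose from where the row before left it, along the tool's axes as they then stand; what a row does not reach is not made up. A row lasts 1/12 s, in which the tool goes at most 41.7 mm and 7.16 degrees, less where a joint would pass 70% of its speed; a pose out of reach is approached as far as the arm can. A call with a number of a shift or a turn outside -1 to 1 is refused whole. A call with a gripper value outside its range is refused whole. The fingers move at their own pace and stop on an object; "grip_force" is the grip in N (left out, the last holds). Time passes only in rows, so rows that do not move let the fingers close. It gives the time, the measured TCP pose, the force, the opening and the grip force at its end, in the units of the state.
- arm.get_state(): the state, without advancing time (a new reading comes with each control period).
- arm.read_camera(name): name is "scene" or "top" or "wrist"; returns (picture, depth): 480x640x3 uint8, red, green, blue; 480x640 float32, m along the optical axis (not along the pixel's ray), 0 where there is no reading.
- arm.get_calibration(name): a dict with "mtx" (3x3 intrinsics, pixels), "R" (3x3) and "t" (3): a world point X has camera coordinates R X + t; the wrist camera has in their place "tool_from_camera" (4x4, takes a point from camera to tool coordinates, whose origin is the TCP and whose axes are the flange's). Camera axes: x right, y down, z forward; pixel columns grow to the right and rows downward; lengths in m; the calibration is good to about 2 mm. A picture is of the moment at which its call begins: read the wrist's pose just before it. get_calibration takes no time and is no camera call.
- arm.sign_off(): hands the job in; it is judged then, once.
The state is a dict: "clock": time; "joint_pos": joint angles; "joint_velocities": joint speeds; "effort": joint torques, N m; "position": TCP position; "orientation": TCP orientation; "contact_force": force on the tool from outside, world axes, zero at the start; "torque": the same for the moment, N m; "width": finger opening in m; "gripper_force": force on a finger pad.
Only numpy, scipy, OpenCV 4.12 (cv2) and the standard library are available. Lean on these libraries where they do the work, as an engineer would, in place of code of your own. Each camera call takes 0.05 s, during which the arm holds its last target. There are 200 camera calls.

## Working session

There is one attempt and no reset: what is moved stays moved. The work goes in short steps, Python scripts to look and compute and a tool call to move; the robot and the scene stay as the last step left them, time stands still between calls to the robot, and variables do not carry over. Pictures are saved under pics/ and viewed, at most 10 in all, crops included, and the job is handed in when it is done.

Besides the shell and the picture viewer there is one more tool, called after "Call:" in YAML: its name, and indented under it one key for each argument. apply_moves: Moves the arm, as the interface text tells. Shift numbers are shares of 0.02 m and turn numbers shares of 5 degrees, none past 1 either way. Its arguments: {"type":"object","properties":{"deltas":{"type":"array"},"grip_force":{"type":"number"}},"required":["deltas"]}

```bash
mkdir -p pics; ls; cat > h.py <<'E'
from bench import arm
import numpy as np, cv2
from scipy.spatial.transform import Rotation as R
def shot(n,f=None):
    s=arm.get_state(); im,d=arm.read_camera(n)
    if f: cv2.imwrite('pics/'+f,im[:,:,::-1])
    c=arm.get_calibration(n); K=np.array(c['mtx'])
    if n=='wrist':
        T=np.array(c['tool_from_camera']); W=np.eye(4); W[:3,:3]=R.from_rotvec(s['orientation']).as_matrix(); W[:3,3]=s['position']
        M=W@T
    else:
        M=np.eye(4); Rm=np.array(c['R']); M[:3,:3]=Rm.T; M[:3,3]=-Rm.T@np.array(c['t'])
    return im,d,K,M
def cloud(d,K,M):
    v,u=np.mgrid[:480,:640]; P=np.stack([(u-K[0,2])/K[0,0]*d,(v-K[1,2])/K[1,1]*d,d],-1)
    P=P@M[:3,:3].T+M[:3,3]; P[d<=0]=np.nan; return P
def ray(u,v,K,M,z):
    r=M[:3,:3]@np.array([(u-K[0,2])/K[0,0],(v-K[1,2])/K[1,1],1]); o=M[:3,3]
    return o+r*(z-o[2])/r[2]
E
python3 - <<'E'
from h import *
for n in('scene','top'):
    im,d,K,M=shot(n,n+'0.png'); P=cloud(d,K,M); np.savez(n+'0.npz',im=im,d=d,K=K,M=M,P=P)
    print(n,M.round(3).tolist(),(d>0).mean())
s=arm.get_state(); print({k:np.round(v,3).tolist() for k,v in s.items()})
E
```

```text
pics
scene [[0.866, 0.316, -0.388, 0.987], [0.5, -0.544, 0.674, -0.918], [0.002, -0.777, -0.629, 0.988], [0.0, 0.0, 0.0, 1.0]] 0.9949641927083334
top [[0.01, -0.997, 0.082, 0.356], [-1.0, -0.011, -0.006, 0.023], [0.006, -0.082, -0.997, 1.553], [0.0, 0.0, 0.0, 1.0]] 0.9961458333333333
{'clock': 0.1, 'joint_pos': [-1.418, 0.276, 1.506, 0.0, 1.361, -0.121], 'joint_velocities': [-0.0, 0.001, -0.002, -0.0, -0.0, -0.0], 'effort': [0.001, -40.546, -23.778, 0.07, 0.03, -0.0], 'position': [0.155, -0.553, 0.205], 'orientation': [-3.111, -0.429, 0.0], 'contact_force': [-0.593, 0.255, -0.449], 'torque': [0.026, -0.025, 0.011], 'gripper_force': 0.0, 'width': 0.094}
```

View pics/scene0.png

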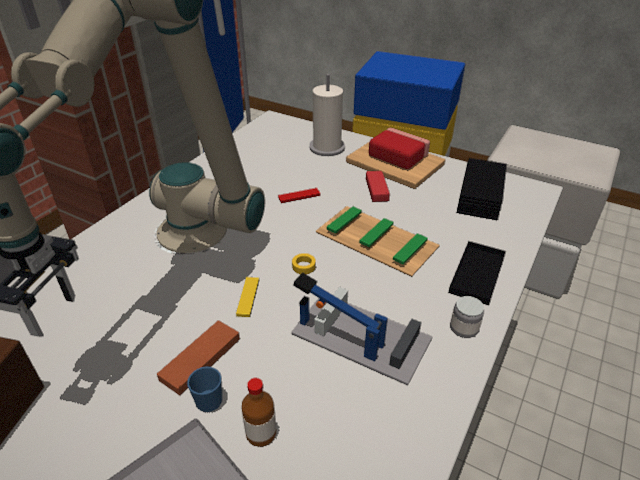

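View pics/top0.png

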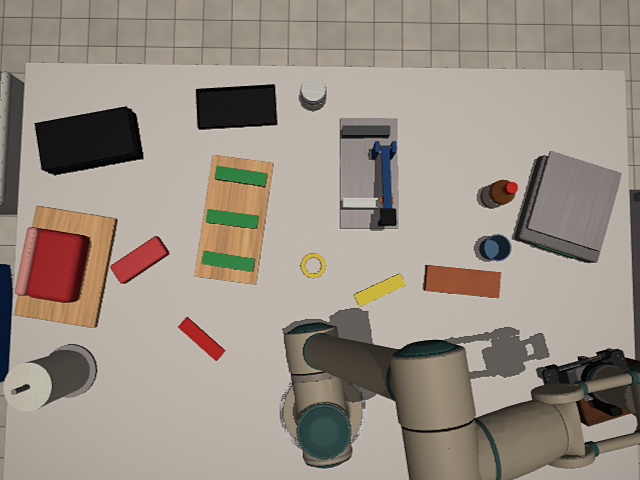

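Scene picture: the blue press has its tread at about (305,283), the bright bed under the roller at (330,312) and the dark bed parked at (405,343). In the top view the tread is at (388,216) and the bright bed at (360,203). The green spacers on the rack are at (241,176), (232,219) and (228,261). Look-alikes to leave alone are the yellow bar (380,289) and the red bar (201,339).

```bash
cat > m.py <<'E'
from h import *
D={n:np.load(n+'0.npz') for n in('scene','top')}
def rects(n,mask,amin=60):
    z=D[n]; P=z['P']; 
    cs,_=cv2.findContours(mask.astype(np.uint8),cv2.RETR_EXTERNAL,cv2.CHAIN_APPROX_NONE)
    for c in cs:
        if cv2.contourArea(c)<amin: continue
        m=np.zeros((480,640),np.uint8); cv2.drawContours(m,[c],-1,1,-1)
        p=P[(cv2.erode(m,np.ones((3,3)))>0)&mask]; zt=np.nanpercentile(p[:,2],70)
        q=np.array([ray(u,v,z['K'],z['M'],zt)[:2] for u,v in c[:,0]])*1000
        r=cv2.minAreaRect(q.astype(np.float32))
        print(n,c[:,0].mean(0).round(),'z',round(zt*1000,1),'ctr',np.round(r[0],1),'size',np.round(r[1],1),'ang',round(r[2],1))
for n in D:
    im=D[n]['im']; hsv=cv2.cvtColor(im,cv2.COLOR_RGB2HSV); h,s,v=[hsv[...,i].astype(int) for i in range(3)]
    P=D[n]['P']; x,y,zz=P[...,0],P[...,1],P[...,2]
    print('green');rects(n,(h>45)&(h<80)&(s>100)&(y>0)&(y<.5))
    reg=(y>-.25)&(y<.02)&(x>.40)&(x<.9)
    print('bright');rects(n,reg&(v>120)&(s<50)&(zz>.045)&(zz<.075),15)
    print('blue');rects(n,reg&(h>100)&(h<125)&(s>100)&(v>40),20)
    print('black');rects(n,reg&(v<45)&(zz>.08),20)
    print('dark');rects(n,reg&(v<100)&(s<60)&(zz>.03)&(zz<.06),40)
    print('orange');rects(n,reg&(h<14)&(s>120)&(zz>.05),4)
    print('plate');rects(n,reg&(zz>.005)&(zz<.2),100)
E
python3 m.py
python3 - <<'E'
import cv2
a=cv2.imread('pics/scene0.png')[230:390,270:450]; b=cv2.imread('pics/top0.png')[110:300,190:410]
a=cv2.resize(a,(450,400));b=cv2.resize(b,(350,302)); 
import numpy as np
o=np.zeros((400,800,3),np.uint8);o[:,:450]=a;o[:302,450:]=b;cv2.imwrite('pics/crop1.png',o)
E
```

```text
green
scene [410. 248.] z 32.8 ctr [635.2 220.3] size [146.7  37.5] ang 82.8
scene [376. 232.] z 32.9 ctr [517.8 240.7] size [147.5  40.2] ang 83.3
scene [343. 220.] z 33.4 ctr [403.8 248.2] size [145.8  41.2] ang 81.7
bright
scene [320. 319.] z 60.2 ctr [ 560.  -172.5] size [25.2 17. ] ang 3.1
scene [328. 308.] z 60.1 ctr [ 559.5 -128.6] size [25.7 24. ] ang 2.7
scene [341. 292.] z 60.7 ctr [559.7 -68.4] size [26.1 38.9] ang 0.5
blue
scene [304. 314.] z 55.2 ctr [ 515.8 -173.1] size [19.6 66.5] ang 31.6
scene [355. 320.] z 117.1 ctr [ 648.1 -163.1] size [104.2 259.4] ang 60.7
black
scene [304. 301.] z 90.4 ctr [ 511.6 -165.1] size [27.4 15.9] ang 85.6
scene [305. 283.] z 154.1 ctr [ 515.8 -166.9] size [44.6 55.3] ang 78.9
dark
scene [405. 342.] z 48.3 ctr [ 761.4 -119.6] size [ 29.5 139.6] ang 0.6
scene [463. 320.] z 52.7 ctr [861.9   2.6] size [63.7 32.4] ang 3.5
scene [327. 316.] z 47.1 ctr [ 561.1 -149.4] size [38.6 76.9] ang 0.6
orange
scene [320. 304.] z 114.5 ctr [ 560.9 -174.2] size [22.7 17.1] ang 84.6
plate
scene [465. 321.] z 66.4 ctr [864.8 -10.2] size [64. 96.] ang 7.7
s
[... 241 characters left out ...]
r [631.7 229.5] size [138.8  36. ] ang 82.0
bright
top [360. 202.] z 61.5 ctr [557.8 -93.7] size [24.2 90.8] ang 0.6
blue
top [386. 177.] z 130.7 ctr [ 615.1 -155. ] size [160.5  22.7] ang 2.3
top [394. 146.] z 113.1 ctr [ 698.2 -176. ] size [ 7.8 29.1] ang 89.9
top [377. 146.] z 111.1 ctr [ 698.2 -133.3] size [29.1 10.4] ang 0.1
black
top [388. 217.] z 155.5 ctr [ 509.5 -155.1] size [40.1 37.6] ang 0.6
dark
top [366. 131.] z 49.3 ctr [ 755.2 -110.2] size [ 27.6 125.1] ang 0.7
orange
top [381. 200.] z 116.9 ctr [ 557.4 -141.9] size [15.6  7.7] ang 0.1
plate
top [369. 173.] z 47.6 ctr [ 640.4 -116.5] size [164.6 309.7] ang 89.3
top [322.  94.] z 80.2 ctr [847.8   6.6] size [79.3 24.1] ang 0.6
```

View pics/crop1.png

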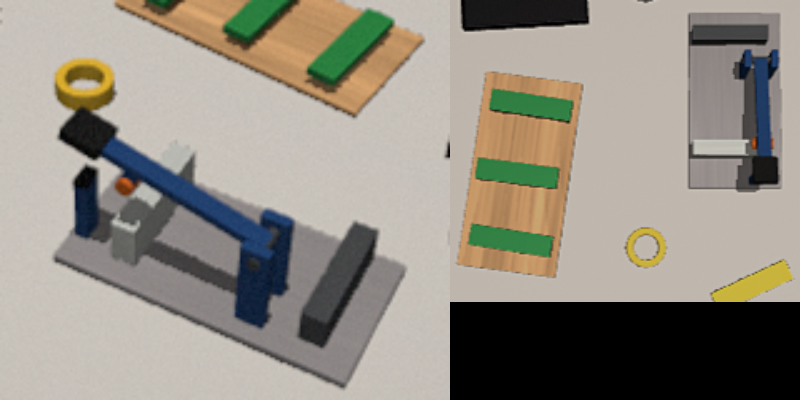

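The crop shows the pedal up over the bright bed (roller at about (125,185), tread at (88,132)) and three green spacers on the ribs. The bright bed is the one in use. Next I move above the tread with the fingers shut.

Call:
apply_moves:
  deltas:
    - [[1, 0.93, -0.59, 0, 0, 0, 0], [1, 0.93, -0.59, 0, 0, 0, 0], [1, 0.93, -0.59, 0, 0, 0, 0], [1, 0.93, -0.59, 0, 0, 0, 0], [1, 0.93, -0.59, 0, 0, 0, 0], [1, 0.93, -0.59, 0, 0, 0, 0], [1, 0.93, -0.59, 0, 0, 0, 0], [1, 0.93, -0.59, 0, 0, 0, 0], [1, 0.93, -0.59, 0, 0, 0, 0], [1, 0.93, -0.59, 0, 0, 0, 0], [1, 0.93, -0.59, 0, 0, 0, 0], [1, 0.93, -0.59, 0, 0, 0, 0]]

```text
clock: 1.1
position: [0.3325, -0.3558, 0.2051]
orientation: [-3.112, -0.429, 0.001]
contact_force: [0.5, -0.3, 0.5]
width: 0.0176
gripper_force: 0.0
```

Call:
apply_moves:
  deltas:
    - [[1, 0.93, -0.59, 0, 0, 0, 0], [1, 0.93, -0.59, 0, 0, 0, 0], [1, 0.93, -0.59, 0, 0, 0, 0], [1, 0.93, -0.59, 0, 0, 0, 0], [1, 0.93, -0.59, 0, 0, 0, 0], [1, 0.93, -0.59, 0, 0, 0, 0], [1, 0.93, -0.59, 0, 0, 0, 0], [1, 0.93, -0.59, 0, 0, 0, 0], [1, 0.93, -0.59, 0, 0, 0, 0], [1, 0.93, -0.59, 0, 0, 0, 0], [1, 0.93, -0.59, 0, 0, 0, 0], [1, 0.93, -0.59, 0, 0, 0, 0]]

```text
clock: 2.1
position: [0.509, -0.1592, 0.205]
orientation: [-3.112, -0.429, 0.001]
contact_force: [0.4, 0.3, -0.3]
width: 0.0008
gripper_force: 0.0
```

Call:
apply_moves:
  deltas:
    - [[1, 0, 0, 0, 0, 0, 0], [1, 0, 0, 0, 0, 0, 0]]

```text
clock: 2.27
position: [0.5086, -0.1596, 0.2049]
orientation: [-3.112, -0.432, 0.002]
contact_force: [1.0, 0.2, -0.2]
width: 0.0003
gripper_force: 0.0
```

```bash
python3 - <<'E'
from h import *
im,d,K,M=shot('wrist','w1.png'); P=cloud(d,K,M)
print(M.round(3).tolist())
E
```

```text
[[0.272, -0.925, -0.267, 0.586], [-0.962, -0.262, -0.074, -0.139], [-0.001, 0.277, -0.961, 0.384], [0.0, 0.0, 0.0, 1.0]]
```

View pics/w1.png

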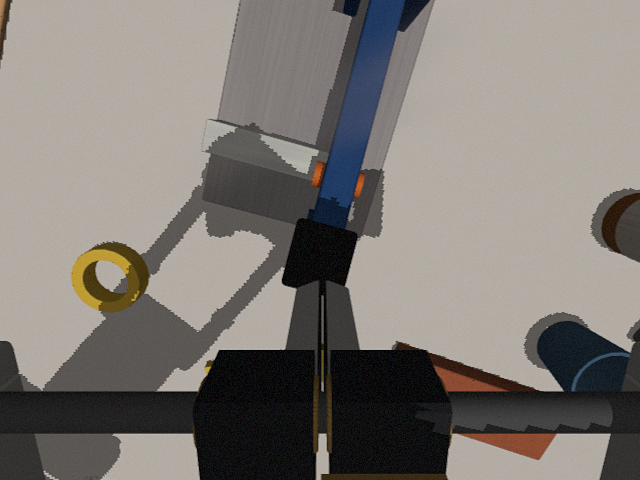

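Wrist picture: tread centre near (321,253), roller ends at (318,175) and (360,184), the bed's outer end at (206,120) to (202,151), and fingertips at (322,283).

```bash
python3 - <<'E'
from h import *
c=arm.get_calibration('wrist');K=np.array(c['mtx']);s=arm.get_state()
M=np.eye(4);M[:3,:3]=R.from_rotvec(s['orientation']).as_matrix();M[:3,3]=s['position'];M=M@np.array(c['tool_from_camera'])
for n,u,v,z in [('tread',321,253,.154),('bedfar',206,120,.0595),('bednear',202,151,.0595),('bedface',318,175,.0595),('rollL',313,175,.11),('rollR',363,184,.11),('plateL',205,206,.01),('tl',301,219,.159),('tr',357,234,.159),('bl',284,280,.148),('br',344,288,.148)]:
    print(n,(ray(u,v,K,M,z)*1000).round(1))
E
```

```text
tread [ 514.9 -158.5  154. ]
bedfar [567.9 -48.3  59.5]
bednear [543.3 -49.8  59.5]
bedface [ 550.3 -145.7   59.5]
rollL [ 554.8 -141.4  110. ]
rollR [ 558.3 -176.8  110. ]
plateL [486.3 -48.8  10. ]
tl [ 533.6 -141.   159. ]
tr [ 533.8 -175.6  159. ]
bl [ 488.9 -140.9  148. ]
br [ 494.1 -179.9  148. ]
```

Call:
apply_moves:
  deltas:
    - [[1, -0.1, 0, 1, 0, 0, 0], [1, 0, 0, 0.8, 0, 0, 0], [1, 0, 0, 0.5, 0, 0, 0], [1, 0, 0, 0.3, 0, 0, 0], [1, 0, 0, 0.3, 0, 0, 0], [1, 0, 0, 0, 0, 0, 0]]

```text
clock: 2.82
position: [0.5062, -0.1615, 0.1471]
orientation: [3.112, 0.428, -0.002]
contact_force: [-2.2, -0.7, 3.5]
width: 0.0003
gripper_force: 1.4
```

Call:
apply_moves:
  deltas:
    - [[1, -0.05, 0, 0.5, 0, 0, 0], [1, -0.05, 0, 0.5, 0, 0, 0], [1, -0.05, 0, 0.4, 0, 0, 0], [1, 0, 0, 0.3, 0, 0, 0], [1, 0, 0, 0.2, 0, 0, 0], [1, 0, 0, 0, 0, 0, 0]]

```text
clock: 3.32
position: [0.5031, -0.1619, 0.1087]
orientation: [3.112, 0.429, -0.003]
contact_force: [-3.3, -0.6, 5.4]
width: 0.0003
gripper_force: 2.4
```

Call:
apply_moves:
  deltas:
    - [[1, 0, 0, 0.15, 0, 0, 0], [1, 0, 0, 0.1, 0, 0, 0], [1, 0, 0, 0, 0, 0, 0]]

```text
clock: 3.57
position: [0.5036, -0.1618, 0.1051]
orientation: [3.112, 0.429, -0.001]
contact_force: [-4.2, -1.4, 8.1]
width: 0.0005
gripper_force: 3.6
```

Call:
apply_moves:
  deltas:
    - [[1, 0, 0, 0.1, 0, 0, 0], [1, 0, 0, 0.1, 0, 0, 0], [1, 0, 0, 0, 0, 0, 0]]

```text
clock: 3.82
position: [0.5036, -0.1618, 0.1041]
orientation: [3.111, 0.429, 0.001]
contact_force: [-8.5, 1.7, 24.5]
width: 0.0004
gripper_force: 12.6
```

```bash
python3 - <<'E'
from h import *
s=arm.get_state();print(s['position'],s['contact_force'])
im,d,K,M=shot('scene'); cv2.imwrite('pics/down.png',cv2.resize(im[260:370,270:410,::-1],(700,550)))
E
```

```text
[ 0.50359534 -0.16183797  0.10409161] [-8.50043435  1.74355148 24.45173526]
```

View pics/down.png

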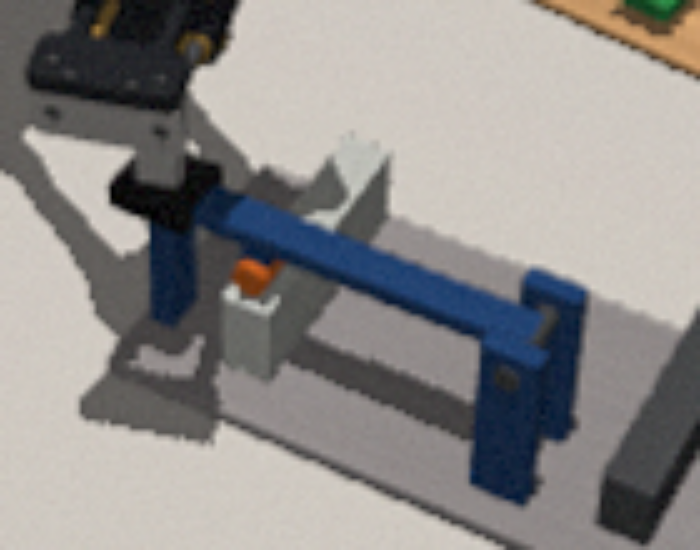

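The pedal reached its stop at z 0.104 with 24 N, and the roller at (255,275) hangs just above the bright bed with a gap of a few mm. One spacer will do. I let the pedal up and go to the rack.

Call:
apply_moves:
  deltas:
    - [[1, 0, 0, -0.3, 0, 0, 0], [1, 0, 0, -0.6, 0, 0, 0], [1, 0, 0, -0.6, 0, 0, 0], [1, 0, 0, -0.7, 0, 0, 0], [1, 0, 0, -0.8, 0, 0, 0], [1, 0, 0, -1, 0, 0, 0], [1, 0, 0, -1, 0, 0, 0], [1, 0, 0, -1, 0, 0, 0]]

```text
clock: 4.53
position: [0.5047, -0.1609, 0.2211]
orientation: [-3.111, -0.429, -0.003]
contact_force: [0.3, 0.1, -0.2]
width: 0.0002
gripper_force: 0.0
```

Call:
apply_moves:
  deltas:
    - [[0, 0.3, -0.95, 0, 0, 0, 0], [0, 0.3, -0.95, 0, 0, 0, 0], [0, 0.3, -0.95, 0, 0, 0, 0], [0, 0.3, -0.95, 0, 0, 0, 0], [0, 0.3, -0.95, 0, 0, 0, 0], [0, 0.3, -0.95, 0, 0, 0, 0], [0, 0.3, -0.95, 0, 0, 0, 0], [0, 0.3, -0.95, 0, 0, 0, 0], [0, 0.3, -0.95, 0, 0, 0, 0], [0, 0.3, -0.95, 0, 0, 0, 0], [0, 0.3, -0.95, 0, 0, 0, 0], [0, 0.3, -0.95, 0, 0, 0, 0]]

```text
clock: 5.53
position: [0.512, 0.0794, 0.2202]
orientation: [-3.11, -0.429, -0.002]
contact_force: [0.2, 0.6, -0.5]
width: 0.0769
gripper_force: 0.0
```

Call:
apply_moves:
  deltas:
    - [[0, 0.3, -0.95, 0, 0, 0, 0], [0, 0.3, -0.95, 0, 0, 0, 0], [0, 0.3, -0.95, 0, 0, 0, 0], [0, 0.3, -0.95, 0, 0, 0, 0], [0, 0, 0, 0, 0, 0, -1], [0, 0, 0, 0, 0, 0, -1], [0, 0, 0, 0, 0, 0, -1], [0, 0, 0, 0, 0, 0, -1], [0, 0, 0, 0, 0, 0, -1], [0, 0, 0, 0, 0, 0, -1], [0, 0, 0, 0, 0, 0, -1], [0, 0, 0, 0, 0, 0, -1]]

```text
clock: 6.53
position: [0.5145, 0.1582, 0.2201]
orientation: [-2.773, -1.473, -0.002]
contact_force: [-0.3, -0.3, -0.2]
width: 0.094
gripper_force: 0.0
```

Call:
apply_moves:
  deltas:
    - [[0, 0, 0, 0, 0, 0, -1], [0, 0, 0, 0, 0, 0, -1], [0, 0, 0, 0, 0, 0, -1], [0, 0, 0, 0, 0, 0, -1], [0, 0, 0, 0, 0, 0, -1], [0, 0, 0, 0, 0, 0, -0.5], [0, 0, 0, 0, 0, 0, 0], [0, 0, 0, 0, 0, 0, 0]]

```text
clock: 7.2
position: [0.5143, 0.1577, 0.2202]
orientation: [-2.35, -2.084, -0.001]
contact_force: [-0.3, 0.8, -0.0]
width: 0.0942
gripper_force: 0.0
```

```bash
cat > g.py <<'E'
from h import *
import sys
im,d,K,M=shot('wrist',sys.argv[1])
hsv=cv2.cvtColor(im,cv2.COLOR_RGB2HSV); h,s,v=[hsv[...,i].astype(int) for i in range(3)]
m=((h>45)&(h<80)&(s>100)).astype(np.uint8); P=cloud(d,K,M)
cs,_=cv2.findContours(m,cv2.RETR_EXTERNAL,cv2.CHAIN_APPROX_NONE)
for c in cs:
    if cv2.contourArea(c)<300: continue
    k=np.zeros_like(m);cv2.drawContours(k,[c],-1,1,-1); zt=np.nanpercentile(P[cv2.erode(k,np.ones((7,7)))>0][:,2],60)
    r=cv2.minAreaRect(np.array([ray(a,b,K,M,zt)[:2] for a,b in c[:,0]],np.float32)*1000)
    print(c[:,0].mean(0),'z',(zt*1000).round(1),np.round(r[0],1),np.round(r[1],1),round(r[2],2))
st=arm.get_state();print(st['position'].round(4) if hasattr(st['position'],'round') else st['position'],R.from_rotvec(st['orientation']).as_matrix().round(3).tolist(),np.round(st['joint_pos'],2))
E
python3 g.py w2.png
```

```text
[308.79094077 152.63066202] z 32.5 [508.  212.6] [61.6 34.6] 83.31
[441.25517241 113.27126437] z 32.4 [629.1 229.6] [138.3  37.3] 81.99
[181.78132678 118.64619165] z 32.6 [399.6 258.7] [139.1  38.2] 81.59
[304.85358255  79.05919003] z 32.5 [516.8 283.2] [73.7 35.4] 83.35
[0.5143 0.1576 0.2202] [[0.12, 0.993, 0.0], [0.993, -0.12, 0.001], [0.001, 0.0, -1.0]] [0.17 0.21 1.56 0.   1.37 0.29]
```

View pics/w2.png

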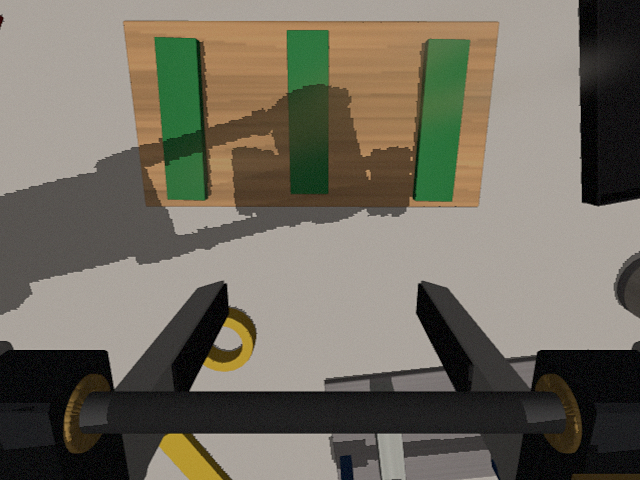

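Wrist picture: three green bars at (182,119), (308,112) and (441,113), with tops at 32.5 mm. I take the middle one, gripped 35 mm towards +y of its centre.

Call:
apply_moves:
  deltas:
    - [[0, 0.8, -0.08, 0, 0, 0, 0], [0, 0.8, -0.08, 0, 0, 0, 0], [0, 0.8, -0.08, 0, 0, 0, 0], [0, 0.8, -0.08, 0, 0, 0, 0], [0, 0.8, -0.08, 0, 0, 0, 0], [0, 0.8, -0.08, 0, 0, 0, 0], [0, 0.8, -0.08, 0, 0, 0, 0], [0, 0.8, -0.08, 0, 0, 0, 0], [0, 0, 0, 1, 0, 0, 0], [0, 0, 0, 1, 0, 0, 0], [0, 0, 0, 1, 0, 0, 0], [0, 0, 0, 1, 0, 0, 0]]

```text
clock: 8.25
position: [0.5166, 0.2862, 0.1396]
orientation: [-2.35, -2.085, -0.001]
contact_force: [0.0, 0.3, -0.2]
width: 0.0939
gripper_force: 0.0
```

Call:
apply_moves:
  deltas:
    - [[0, 0, 0, 1, 0, 0, 0], [0, 0, 0, 1, 0, 0, 0], [0, 0, 0, 1, 0, 0, 0], [0, 0, 0, 1, 0, 0, 0], [0, 0, 0, 0, 0, 0, 0], [0, 0, 0, 0, 0, 0, 0]]

```text
clock: 8.75
position: [0.5159, 0.2856, 0.0596]
orientation: [-2.349, -2.084, 0.003]
contact_force: [-0.3, -0.1, 0.2]
width: 0.0938
gripper_force: 0.0
```

```bash
python3 g.py w3.png
```

```text
[531.10757946 294.65281174] z 32.2 [630.7 250. ] [104.2  40.4] 81.92
[124.90298507 291.6119403 ] z 32.5 [403.5 278.2] [105.3  40. ] 81.57
[324.22245763 300.74788136] z 32.4 [514.8 266.4] [112.6  35.3] 83.23
[0.517  0.286  0.0608] [[0.119, 0.993, 0.0], [0.993, -0.119, 0.0], [0.0, 0.0, -1.0]] [0.39 0.41 1.68 0.   1.05 0.51]
```

View pics/w3.png

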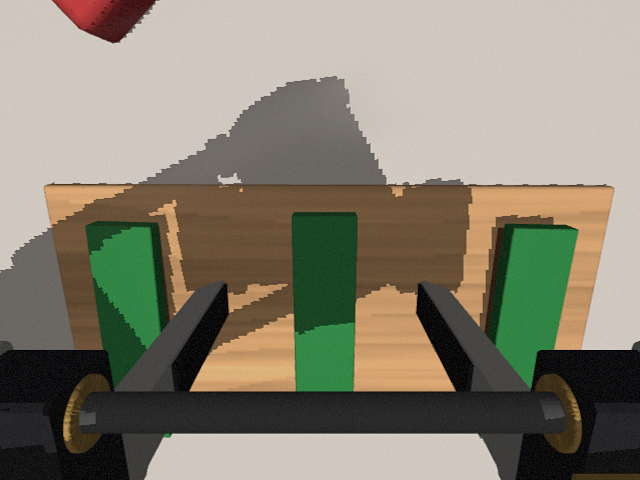

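The spacer at (324,300) is centred between the fingers and well clear of its neighbours. I go down and grip it.

Call:
apply_moves:
  deltas:
    - [[0, 0, 0, 0.8, 0, 0, 0], [0, 0, 0, 0.8, 0, 0, 0], [0, 0, 0, 0.4, 0, 0, 0], [0, 0, 0, 0.3, 0, 0, 0], [0, 0, 0, 0, 0, 0, 0], [1, 0, 0, 0, 0, 0, 0], [1, 0, 0, 0, 0, 0, 0], [1, 0, 0, 0, 0, 0, 0], [1, 0, 0, 0, 0, 0, 0], [1, 0, 0, 0, 0, 0, 0], [1, 0, 0, 0, 0, 0, 0], [1, 0, 0, 0, 0, 0, 0]]
  grip_force: 20

```text
clock: 9.8
position: [0.5166, 0.2857, 0.0145]
orientation: [2.349, 2.085, 0.0]
contact_force: [-0.3, -0.5, 0.3]
width: 0.0509
gripper_force: 0.0
```

Call:
apply_moves:
  deltas:
    - [[1, 0, 0, 0, 0, 0, 0], [1, 0, 0, 0, 0, 0, 0], [1, 0, 0, 0, 0, 0, 0]]

```text
clock: 10.05
position: [0.5166, 0.2856, 0.0144]
orientation: [2.349, 2.085, -0.0]
contact_force: [0.4, 0.5, -0.0]
width: 0.0357
gripper_force: 20.0
```

Call:
apply_moves:
  deltas:
    - [[1, 0, 0, -0.3, 0, 0, 0], [1, 0, 0, -0.7, 0, 0, 0], [1, 0, 0, -1, 0, 0, 0], [1, 0, 0, -1, 0, 0, 0], [1, 0, 0, -1, 0, 0, 0], [1, 0, 0, -1, 0, 0, 0], [1, 0, 0, -0.5, 0, 0, 0], [1, 0, 0, 0, 0, 0, -0.5], [1, 0, 0, 0, 0, 0, -0.5], [1, 0, 0, 0, 0, 0, -0.5], [1, 0, 0, 0, 0, 0, 0]]

```text
clock: 10.97
position: [0.5162, 0.2855, 0.1243]
orientation: [-2.207, -2.235, 0.001]
contact_force: [0.5, -0.5, -0.6]
width: 0.0358
gripper_force: 20.0
```

Call:
apply_moves:
  deltas:
    - [[1, -0.5, 0.07, 0, 0, 0, 0], [1, -0.95, 0.15, 0, 0, 0, 0], [1, -0.95, 0.15, 0, 0, 0, 0], [1, -0.95, 0.15, 0, 0, 0, 0], [1, -0.95, 0.15, 0, 0, 0, 0], [1, -0.95, 0.15, 0, 0, 0, 0], [1, -0.95, 0.15, 0, 0, 0, 0], [1, -0.95, 0.15, 0, 0, 0, 0], [1, -0.95, 0.15, 0, 0, 0, 0], [1, -0.95, 0.15, 0, 0, 0, 0], [1, -0.95, 0.15, 0, 0, 0, 0], [1, -0.95, 0.15, 0, 0, 0, 0]]

```text
clock: 11.97
position: [0.5533, 0.0654, 0.1242]
orientation: [-2.209, -2.233, 0.001]
contact_force: [0.7, -0.1, 0.3]
width: 0.0357
gripper_force: 20.0
```

Call:
apply_moves:
  deltas:
    - [[1, -0.95, 0.15, 0, 0, 0, 0], [1, -0.95, 0.15, 0, 0, 0, 0], [1, -0.5, 0.1, 0, 0, 0, 0], [1, 0, 0, 0, 0, 0, 0], [1, 0, 0, 0, 0, 0, 0]]

```text
clock: 12.38
position: [0.5619, 0.0189, 0.1243]
orientation: [-2.21, -2.232, -0.0]
contact_force: [0.7, -0.2, -0.9]
width: 0.0355
gripper_force: 20.0
```

```bash
python3 g.py w4.png; python3 - <<'E'
from h import *
for n in('scene','top'):
    im,d,K,M=shot(n,n+'4.png'); P=cloud(d,K,M); np.savez(n+'0.npz',im=im,d=d,K=K,M=M,P=P)
E
python3 m.py | grep -A4 -E "green|bright"
```

```text
[322.74889868 455.69603524] z 142.0 [563.1 -61.8] [35.2 28.9] 0.67
[322.         311.09051724] z 142.2 [561.7  16.9] [36.7 79.2] 0.64
[420.97777778  14.53888889] z 32.4 [621.6 168.4] [18.  37.3] 86.6
[0.5618 0.0195 0.1243] [[-0.011, 1.0, -0.001], [1.0, 0.011, 0.001], [0.001, -0.001, -1.0]] [-0.09  0.31  1.66  0.    1.17 -0.1 ]
green
scene [358. 249.] z 142.9 ctr [559.3  19.3] size [32.9 61.7] ang 19.0
scene [410. 248.] z 33.1 ctr [635.3 219.9] size [146.7  37.5] ang 82.8
scene [334. 226.] z 33.1 ctr [397.1 203. ] size [54.1 40.9] ang 83.8
bright
scene [320. 319.] z 60.0 ctr [ 560.3 -172.4] size [26.1 16.6] ang 1.8
scene [328. 308.] z 60.7 ctr [ 560.5 -130.8] size [24.1 25.7] ang 83.9
blue
scene [304. 313.] z 56.8 ctr [ 515.7 -172.9] size [19.6 69.8] ang 31.6
--
green
top [228. 261.] z 33.5 ctr [399.6 258.9] size [139.2  35.3] ang 81.5
top [241. 176.] z 33.7 ctr [631.7 229.5] size [138.8  36. ] ang 82.0
bright
top [365. 203.] z 61.3 ctr [ 558. -103.] size [24.2 72.1] ang 0.6
blue
top [386. 177.] z 130.1 ctr [ 615.2 -155.1] size [160.5  22.7] ang 2.3
top [394. 147.] z 112.2 ctr [ 698.4 -176.1] size [ 7.8 29. ] ang 90.0
```

View pics/w4.png

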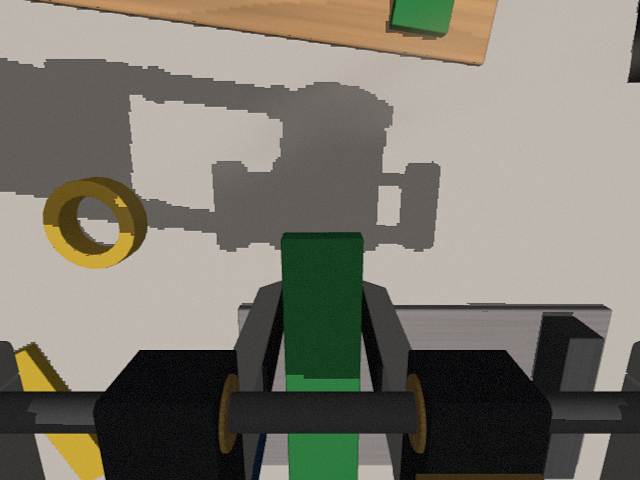

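The spacer at (322,311) is held square. Its top is 17.7 mm above the TCP and its centre 32.7 mm behind it. I go down beside the press and slide the spacer under the roller.

Call:
apply_moves:
  deltas:
    - [[1, 0, -0.12, 0.8, 0, 0, 0], [1, 0, -0.13, 1, 0, 0, 0], [1, 0, 0, 1, 0, 0, 0], [1, -0.6, 0, 0, 0, 0, 0], [1, -0.8, 0, 0, 0, 0, 0], [1, -0.8, 0, 0, 0, 0, 0], [1, -0.8, 0, 0, 0, 0, 0], [1, -0.8, 0, 0, 0, 0, 0], [1, -0.8, 0, 0, 0, 0, 0], [1, -0.4, 0, 0, 0, 0, 0], [1, 0, 0, 0, 0, 0, 0], [1, 0, 0, 0, 0, 0, 0]]

```text
clock: 13.53
position: [0.5586, -0.0809, 0.069]
orientation: [2.209, 2.234, 0.001]
contact_force: [-0.7, 0.7, -0.6]
width: 0.0354
gripper_force: 20.0
```

```bash
python3 g.py w5.png; python3 - <<'E'
from h import *
im,d,K,M=shot('scene'); cv2.imwrite('pics/s5.png',cv2.resize(im[220:370,270:450,::-1],(720,600)))
E
```

```text
[321.75       453.27536232] z 86.8 [ 559.8 -161.7] [35.1 29. ] 0.66
[322.10799136 311.07991361] z 86.9 [558.6 -82.9] [36.2 79.2] 0.65
[ 0.5584 -0.0804  0.0688] [[-0.012, 1.0, 0.0], [1.0, 0.012, 0.0], [0.0, 0.0, -1.0]] [-0.27  0.37  1.73  0.    1.04 -0.28]
```

View pics/s5.png

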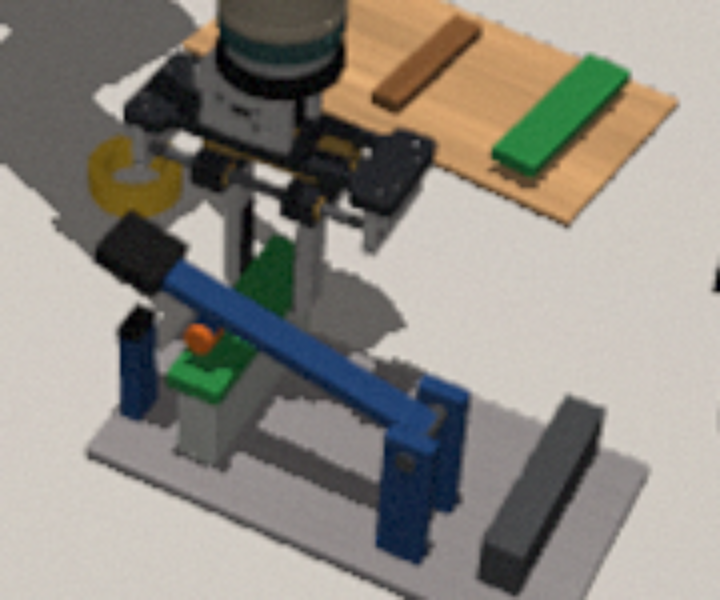

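The spacer is under the roller and along the bed, with its end at (200,375). Next I lower it.

Call:
apply_moves:
  deltas:
    - [[1, 0, 0, 0.3, 0, 0, 0], [1, 0, 0, 0.3, 0, 0, 0], [1, 0, 0, 0.1, 0, 0, 0], [1, 0, 0, 0, 0, 0, 0], [1, 0, 0, 0, 0, 0, 0]]

```text
clock: 14.05
position: [0.558, -0.0802, 0.0541]
orientation: [-2.207, -2.234, 0.0]
contact_force: [-0.9, 0.1, 0.6]
width: 0.0357
gripper_force: 20.0
```

Call:
apply_moves:
  deltas:
    - [[1, 0, 0, 0.05, 0, 0, 0], [1, 0, 0, 0.05, 0, 0, 0], [1, 0, 0, 0, 0, 0, 0]]

```text
clock: 14.3
position: [0.558, -0.0803, 0.0541]
orientation: [-2.208, -2.234, -0.0]
contact_force: [-4.7, 2.1, 12.7]
width: 0.0359
gripper_force: 20.0
```

Call:
apply_moves:
  deltas:
    - [[1, 0, 0, -0.07, 0, 0, 0], [1, 0, 0, 0, 0, 0, 0], [0.3, 0, 0, 0, 0, 0, 0], [0.3, 0, 0, 0, 0, 0, 0], [0.3, 0, 0, 0, 0, 0, 0], [0.3, 0, 0, 0, 0, 0, 0], [0.3, 0, 0, 0, 0, 0, 0], [0.3, 0, 0, 0, 0, 0, 0], [0.3, 0, 0, -0.4, 0, 0, 0], [0.3, 0, 0, -0.8, 0, 0, 0], [0.3, 0, 0, -1, 0, 0, 0], [0.3, 0, 0, -1, 0, 0, 0]]

```text
clock: 15.3
position: [0.5581, -0.0809, 0.1188]
orientation: [-2.208, -2.234, 0.001]
contact_force: [1.0, -0.6, 0.6]
width: 0.0662
gripper_force: 0.0
```

Call:
apply_moves:
  deltas:
    - [[0.3, 0, 0, -1, 0, 0, 0], [0.3, 0, 0, -1, 0, 0, 0], [0.3, 0, 0, -1, 0, 0, 0], [0.3, 0, 0, -1, 0, 0, 0], [1, 0, 0, -0.7, 0, 0, 0], [1, 0, 0, 0, 0, 0, 0], [1, 0, 0, 0, 0, 0, 0]]

```text
clock: 15.88
position: [0.5587, -0.081, 0.2128]
orientation: [2.207, 2.233, 0.001]
contact_force: [0.1, 0.8, -0.3]
width: 0.0491
gripper_force: 0.0
```

```bash
python3 g.py w6.png; python3 - <<'E'
from h import *
for n in('scene','top'):
    im,d,K,M=shot(n,n+'6.png'); P=cloud(d,K,M); np.savez(n+'0.npz',im=im,d=d,K=K,M=M,P=P)
E
python3 m.py | grep -A5 -E "green"
```

```text
[321.1375 261.2275] z 72.2 [ 558.9 -111.8] [ 35.4 133.1] 0.92
[ 0.558  -0.0808  0.2116] [[-0.012, 1.0, -0.0], [1.0, 0.012, -0.0], [-0.0, -0.0, -1.0]] [-0.27  0.26  1.52 -0.    1.37 -0.28]
green
scene [409. 248.] z 32.8 ctr [635.1 220.2] size [146.7  37.3] ang 82.8
scene [337. 225.] z 32.4 ctr [402.9 211.3] size [30.8 66.3] ang 28.0
bright
blue
scene [304. 313.] z 57.3 ctr [ 515.9 -173.3] size [19.6 69.7] ang 31.6
--
green
top [228. 261.] z 33.6 ctr [399.6 258.9] size [139.2  35.3] ang 81.5
top [241. 176.] z 33.7 ctr [631.8 229.5] size [138.8  36. ] ang 82.0
bright
blue
top [387. 197.] z 138.1 ctr [ 562.3 -156. ] size [56.2 20.3] ang 0.0
```

The spacer lies level at z 72 with its centre near (558.5,-115), square to the bed. Next is the tread.

Call:
apply_moves:
  deltas:
    - [[1, -0.8, -0.54, 0, 0, 0, 0], [1, -0.8, -0.54, 0, 0, 0, 0], [1, -0.8, -0.54, 0, 0, 0, 0], [1, -0.8, -0.54, 0, 0, 0, 0], [1, -0.8, -0.54, 0, 0, 0, 0], [1, 0, 0, 0, 0, 0, 0], [1, 0, 0, 1, 0, 0, 0], [1, 0, 0, 0.8, 0, 0, 0], [1, 0, 0, 0.7, 0, 0, 0], [1, 0, 0, 0.4, 0, 0, 0], [1, 0, 0, 0.3, 0, 0, 0], [1, 0, 0, 0, 0, 0, 0]]

```text
clock: 17.03
position: [0.5047, -0.1607, 0.1467]
orientation: [-2.206, -2.233, 0.001]
contact_force: [-1.8, 1.2, 2.8]
width: 0.0002
gripper_force: 1.4
```

Call:
apply_moves:
  deltas:
    - [[1, 0, -0.03, 0.5, 0, 0, 0], [1, 0, -0.03, 0.4, 0, 0, 0], [1, 0, -0.03, 0.4, 0, 0, 0], [1, 0, 0, 0.2, 0, 0, 0], [1, 0, 0, 0, 0, 0, 0]]

```text
clock: 17.45
position: [0.5028, -0.1617, 0.1171]
orientation: [-2.207, -2.234, 0.002]
contact_force: [-3.5, -0.0, 4.8]
width: 0.0007
gripper_force: 2.3
```

Call:
apply_moves:
  deltas:
    - [[1, 0, 0, 0.1, 0, 0, 0], [1, 0, 0, 0.1, 0, 0, 0], [1, 0, 0, 0, 0, 0, 0]]

```text
clock: 17.7
position: [0.5033, -0.1616, 0.1147]
orientation: [2.208, 2.235, -0.001]
contact_force: [-3.2, 0.4, 7.5]
width: 0.0005
gripper_force: 3.5
```

Call:
apply_moves:
  deltas:
    - [[1, 0, 0, 0.1, 0, 0, 0], [1, 0, 0, 0.05, 0, 0, 0], [1, 0, 0, 0, 0, 0, 0], [1, 0, 0, 0, 0, 0, 0]]

```text
clock: 18.03
position: [0.5033, -0.1616, 0.1143]
orientation: [2.207, 2.234, -0.0]
contact_force: [-7.9, 2.2, 22.7]
width: 0.0005
gripper_force: 11.3
```

```bash
python3 - <<'E'
from h import *
s=arm.get_state();print(s['position'],s['contact_force'])
im,d,K,M=shot('scene'); cv2.imwrite('pics/end.png',cv2.resize(im[240:380,270:440,::-1],(720,593)))
E
```

```text
[ 0.50332467 -0.16164671  0.11428627] [-7.9294672   2.21111141 22.68980496]
```

View pics/end.png

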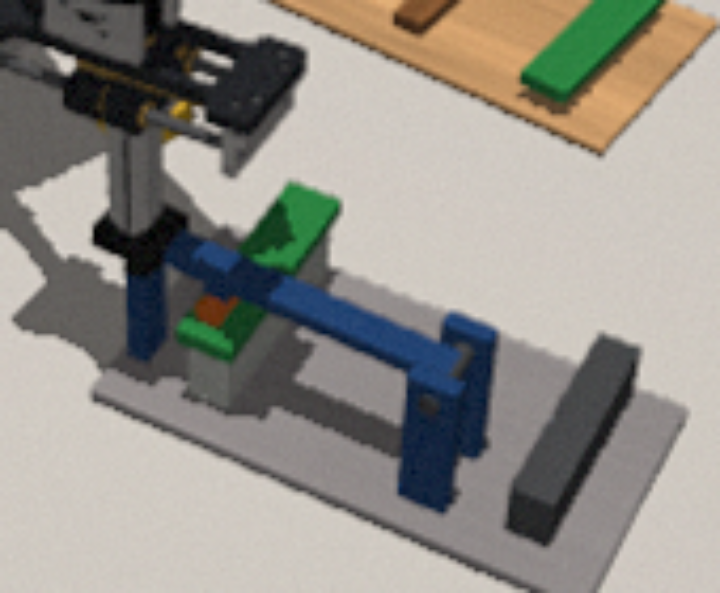

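The roller at (215,305) bears on the single spacer, which lies square on the bed. The tread is 10 mm above its stop height and carries 23 N.

```bash
python3 -c "
from bench import arm
print(arm.sign_off())"
```

```text
the job is handed in; nothing more can be done
None
```

I handed the job in with one green spacer square on the bright bed and the pedal held down on it at about 23 N, 10 mm above its stop height, having first pressed it to its stop on the bare bed and let it up.

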